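# Load guide shoes right way round into a spring magazine

### The job

The blue spring magazine already holds one guide shoe. Load the two loose shoes on top of it, lying the same way as that one: black slide pad up and the lug out through the gap at the open corner of the magazine. Press each straight down against the spring until both latch bolts have snapped out over the ends of its plate and hold it down, then let go; leave the tools and other things round about where they are.

Things in the scene. Friction and masses are not known exactly. Their poses are not given: they have to be found in the camera images.
- magazine_seat (a point): The blue magazine, fixed: base 176 (x) x 92 (y) x 10, a column open at the top where shoes stack flat on a spring-loaded follower. Origin on the column's axis, 76 above the bench: here lies the underside of the top shoe when latched. x runs along the shoes, the lug gap is at the +x end. A shoe fits only with its axes along these. Long sides are open at |x| < 24 from 74 above the bench up, for the fingers.
- magazine_gap (a point): Middle of the gap for the lugs (48.5 along x, 13 along y from the axis; the gap is 24 wide). The column guides a shoe with 2.5 clearance a side: four steel bars at x = 24 to 38 either side, inner faces y = +-26.5, tops 128 above the bench, the last 14 flared out; end plates at x = +-40.5, tops 121: the -x one 46 wide, the +x one y = -23 to +2.
- follower (a joint): Spring-loaded floor of the column, m. 0 with one shoe held by the bolts (as at the start), 0.026 with two, 0.052 with three; grows as the stack is pressed down, stops at 0.056. Spring 6.5 N at 0, growing by 0.18 N per mm.
- bolt_back (a joint): Spring latch bolt in the -x end plate, steel, red knob outside. 0 = out: its nose stands 7.5 into the column, flat underside 92 above the bench, bevelled above up to 105. A shoe pressed down pushes it back (to 0.005); it snaps out again over the plate's end once the plate's upper face is below 92. The two bolts together add about 4 N to the spring's force.
- bolt_lug_end (a joint): The same latch bolt in the +x end plate, beside the lug gap (at y = -10.5). 0 = out.
- shoe_a_centre (a point): Guide shoe A, latched in the magazine, the pattern for the others: aluminium plate 76 (x) x 48 (y) x 16 (z), on it centrally a black slide pad 44 (x) x 26 (y) x 10 high, so a bare flange 11 wide at the sides and 16 at the ends; lug at the +x end. 26 thick in all. Origin: centre of plate in x and y, 13 above its underside, 13 below the pad's top. x to the lug, z out of the pad.
- shoe_b_centre (a point): Guide shoe B, the same shape, origin and axes as A. It lies flat on the bench, pad up, turned another way. 0.13 to 0.25 kg.
- shoe_c_centre (a point): Guide shoe C, the same shape, origin and axes as A. It stands upright on its plain end (16 x 48), lug up, 92 high, pad facing sideways; it tips over easily. 0.13 to 0.25 kg.
- shoe_a_lug (a point): Lug of shoe A, 16 long (x) x 14 wide x 16 thick, off-centre at y = +6 to +20 of the shoe's plate. Origin: centre of its bore, 47 along x and 13 along y from the shoe's middle, 8 above the underside; axes as the shoe's.
- shoe_b_lug (a point): Lug of shoe B, as on shoe A.
- shoe_c_lug (a point): Lug of shoe C, as on shoe A.
- oil_bottle: Bystander: white and blue squeeze bottle with a red nozzle, standing, 40 x 40 x 125 mm; origin under its centre.
- sanding_block: Bystander: brown cork sanding block, 56 x 92 x 27 mm; origin under its centre.
- screwdriver_cross: Bystander: screwdriver with a red handle, lying, 29 x 175 x 29 mm; origin under its centre.
- tape_roll: Bystander: roll of black tape lying flat, 62 x 60 x 19 mm; origin under its centre.
- side_cutters: Bystander: side cutters with blue handles lying flat, 54 x 135 x 16 mm; origin under its centre.
- bit_carton: Bystander: small white printed carton, standing, 40 x 75 x 55 mm; origin under its centre.
Mind the look-alikes: they are no part of the job. What is shaped like the part that bears shoe_a_centre but orange is not meant.

How it is judged:
By the outcome, as a careful person would: the job done as asked, in the order asked, and still so for the second after the job is handed in, with the robot touching nothing.
It also fails if it takes over 72 s, if anything falls off the work surface, if the arm or the gripper's body presses on something with over 40 N, if the wrist force passes 120 N, or if a joint passes its speed limit or range.

### The arm

A 6-joint arm with a two-finger parallel gripper is mounted at the origin on a cart in front of the work surface, level with it; the furniture and walls round the work are solid. World frame = base frame: x ahead of the robot, y to its left, z up, the work surface at z = 0. Lengths are in mm, angles in rad, forces in N, time in s.
With the tool pointing down it reaches from about 400 to 925 mm from the base axis. Payload 12.5 kg.
Tool frame: the origin (TCP) lies at the very end of the fingers, on their centre line; the grasp point (between the pads) lies 19 mm behind it; z points along the fingers, y is the line along which they close (so a half turn about z gives the same grasp; the last joint's range is limited). The gripper opens to 95 mm and grips with 3 to 60 N. Pads are 20 mm wide; open, the fingers measure 119 mm over their backs; the gripper's body (75 mm by 180 mm) begins 59 mm behind the grasp point.
Start: joints at [1.171, 0.491, 1.559, -0, 1.092, -0.106], TCP at [180.978, 598.242, 214.661] pointing down, gripper open.
Joint ranges: [-3.1, 3.1], [-0.84, 2.19], [0.05, 2.79], [-1.13, 4.28], [0.06, 2.93], [-2.69, 2.69]. Speed limits (rad/s): [2.22, 2.22, 2.79, 3.14, 3.14, 3.14].

### API

Orientations are given as [roll, pitch, yaw] about the fixed x, y, z axes, in that order (R = Rz(yaw) Ry(pitch) Rx(roll)).
In Python, from cell import state, imaging, env, spot_in, mark_of gives the robot as it stands. The module is installed in compiled form; this text tells all that it offers.
- The arm moves only by the tool step_arm, never from a script. Its argument "increments" is a list of rows, each an object with "slide": the shift along the tool's x, y, z in m, a list of three; "roll": the turn about the tool's z in rad. A call has 1 to 5 rows; each row is the pose to reach, as a shift and turn from the pose commanded when the call began, along the tool's axes at that moment; what a row does not reach only later rows make up. A row lasts 1/8 s, in which the tool goes at most 62.5 mm and 10.7 degrees, less where a joint would pass 70% of its speed; a pose out of reach is approached as far as the arm can. A call with a gripper value outside its range is refused whole. "fingers" is the opening, from 0 (shut) to 1 (fully open), set as the call begins (left out, the last holds). The fingers move at their own pace and stop on an object; the grip force is fixed at half the most. Time passes only in rows, so rows that repeat a pose let the fingers close. It gives the time, the measured TCP pose, the force, the opening and the grip force at its end, in the units of the state.
- state(): the state, without advancing time (a new reading comes with each control period).
- imaging.read_camera(name): name is "side" or "top"; returns a dict with "color" (384x512x3 uint8, red, green, blue), "z_map" (384x512 float32, mm along the optical axis (not along the pixel's ray), 0 where there is no reading), "intrinsics" (3x3 intrinsics, pixels), "camera_from_world" (4x4, takes a point from world to camera coordinates). Camera axes: x right, y up, looking along -z (the intrinsics and any distortion apply to the point x, -y, -z); pixel columns grow to the right and rows downward; lengths in mm; the calibration is good to about 2 mm. A picture is of the moment at which its call begins.
- env.job_done(): hands the job in; it is judged then, once.
Trained networks look in the newest picture that a camera, given by its name, has taken for a name from the list of things; names that differ only in an ending like _2 or _b are one class to them, and where a whole thing is asked for, a point or a joint stands for the part that bears it (a point fixed in the world has none). Each returns a list of dicts, best first, with "confidence" (0 to 1); they miss things now and then, are a little off and sometimes report something else, mostly with a low value. They report only what shows in the picture. A call takes as long as a camera call. They do not tell look-alikes from the thing itself.
- spot_in(camera, target): "bbox" ([left, top, right, bottom] in pixels, round what is visible of it).
- mark_of(camera, target): "uv" ([column, row] in pixels: a listed point, or the origin of a listed thing).
The state is a dict: "t": time; "joints": joint angles; "qvel": joint speeds; "tau": joint torques, N m; "eef_pos": TCP position; "tcp_rot": TCP orientation; "ft_force": force on the tool from outside, world axes, zero at the start; "moment": the same for the moment, N m; "opening": opening from 0.0 (shut) to 1.0 (fully open); "grip_force": force on a finger pad.
Only numpy, scipy, OpenCV 4.12 (cv2) and the standard library are available. Lean on these libraries where they do the work, as an engineer would, in place of code of your own. Each camera call takes 0.05 s, during which the arm holds its last target. There are 200 camera calls.

## Working session

There is one attempt and no reset: what is moved stays moved. The work goes in short steps, Python scripts to look and compute and a tool call to move; the robot and the scene stay as the last step left them, time stands still between calls to the robot, and variables do not carry over. Pictures are saved under pics/ and viewed, at most 10 in all, crops included, and the job is handed in when it is done.

Besides the shell and the picture viewer there is one more tool, called after ">>>" by a JSON object that holds its "method" and its "body". step_arm: Moves the arm, as the interface text tells. Its arguments: {"type":"object","properties":{"increments":{"type":"array"},"fingers":{"type":"number"}},"required":["increments"]}

```bash
mkdir -p pics; cat > h.py <<'E'
import numpy as np, cv2
from cell import state, imaging, env, spot_in, mark_of
def cam(n):
    return imaging.read_camera(n)
def pix2w(c,u,v,z=None,d=None):
    K=np.array(c["intrinsics"]);T=np.linalg.inv(np.array(c["camera_from_world"]))
    r=np.linalg.inv(K)@[u,v,1]; r=np.array([r[0],-r[1],-1.])
    o=T[:3,3]; w=T[:3,:3]@r
    if z is not None: return o+w*(z-o[2])/w[2]
    return o+w*d
def cloud(c):
    D=c["z_map"];v,u=np.mgrid[:D.shape[0],:D.shape[1]]
    K=np.array(c["intrinsics"]);T=np.linalg.inv(np.array(c["camera_from_world"]))
    p=np.stack([(u-K[0,2])/K[0,0]*D,-(v-K[1,2])/K[1,1]*D,-D],-1)
    P=p@T[:3,:3].T+T[:3,3]; P[D==0]=np.nan
    return P
def save(im,n): cv2.imwrite("pics/"+n,im[...,::-1])
E
python3 - <<'E'
from h import *
print(state())
for n in("top","side"):
    c=cam(n);save(c["color"],n+"0.png");np.savez(n+"0.npz",**c)
    print(n,np.round(c["intrinsics"],1).tolist(),np.round(np.linalg.inv(c["camera_from_world"]),3).tolist())
    P=cloud(c)
    for t in "magazine_seat magazine_gap shoe_a_centre shoe_b_centre shoe_c_centre shoe_a_lug".split():
        print(t,[(np.round(m["uv"]).tolist(),round(m["confidence"],2),np.round(P[int(m["uv"][1]),int(m["uv"][0])]).tolist()) for m in mark_of(n,t)[:5]])
E
```

```text
{'t': 0.0, 'joints': array([ 1.17141082e+00,  4.91550610e-01,  1.55942961e+00, -1.79162448e-05,
        1.09170739e+00, -1.05622175e-01]), 'qvel': array([ 2.02757102e-04, -1.57471197e-03, -6.29263232e-05,  1.20169234e-03,
        2.67691490e-04, -1.10483365e-03]), 'tau': array([-3.21597417e-04, -6.12654161e+01, -2.58187509e+01,  6.92765415e-02,
        4.82253497e-02, -7.85105476e-05]), 'eef_pos': array([180.87581977, 598.00753063, 214.07414237]), 'tcp_rot': array([-3.14050212e+00, -9.96354550e-05,  2.84783754e+00]), 'ft_force': array([-0.82857446, -0.00716125, -0.75870734]), 'moment': array([ 0.01553491, -0.06137095, -0.02847558]), 'grip_force': 0.0, 'opening': 0.9984947019206709}
top [[458.8, 0.0, 251.6], [0.0, 458.8, 182.3], [0.0, 0.0, 1.0]] [[0.003, 0.975, -0.221, 318.332], [-1.0, 0.005, 0.005, 19.953], [0.006, 0.221, 0.975, 1310.685], [0.0, 0.0, 0.0, 1.0]]
magazine_seat [([266.0, 157.0], 0.89, [664.0, -26.0, 100.0])]
magazine_gap [([249.0, 160.0], 0.96, [661.0, 21.0, 91.0]), ([266.0, 154.0], 0.64, [671.0, -23.0, 105.0]), ([220.0, 126.0], 0.51, [772.0, 105.0, 56.0])]
shoe_a_centr
[... 355 characters left out ...]
462.6, 183.7], [0.0, 0.0, 1.0]] [[0.995, 0.046, -0.094, 483.899], [-0.104, 0.493, -0.864, -1064.807], [0.006, 0.869, 0.495, 709.572], [0.0, 0.0, 0.0, 1.0]]
magazine_seat [([278.0, 194.0], 0.59, [662.0, -72.0, 110.0])]
magazine_gap [([269.0, 183.0], 0.86, [655.0, 15.0, 94.0])]
shoe_a_centre [([277.0, 188.0], 0.7, [669.0, -31.0, 104.0]), ([164.0, 284.0], 0.68, [384.0, -282.0, 20.0])]
shoe_b_centre [([187.0, 217.0], 0.87, [431.0, -31.0, 25.0]), ([271.0, 182.0], 0.19, [660.0, 12.0, 95.0])]
shoe_c_centre [([243.0, 267.0], 0.74, [555.0, -272.0, 44.0])]
shoe_a_lug [([187.0, 283.0], 0.65, [430.0, -271.0, 8.0]), ([272.0, 181.0], 0.41, [665.0, 27.0, 93.0]), ([269.0, 183.0], 0.26, [652.0, 11.0, 93.0])]
```

View pics/top0.png

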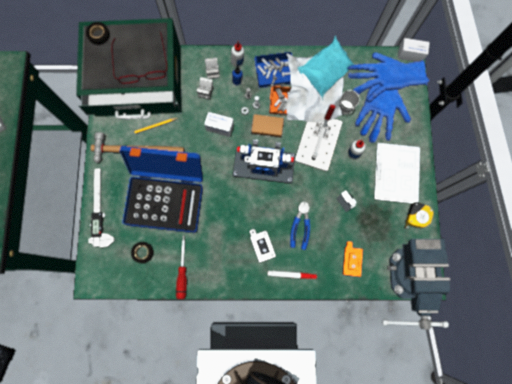

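View pics/side0.png

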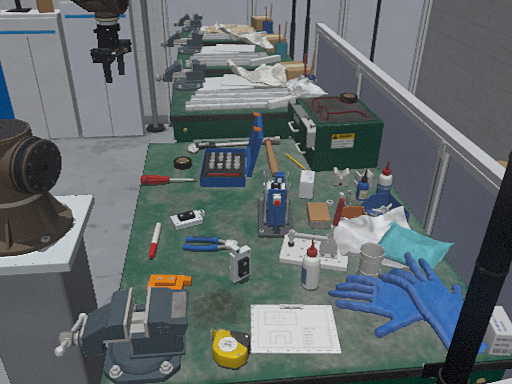

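Top view: magazine with shoe A at (264,160), loose shoe B at (262,246), shoe C standing at (348,199). Candidates for "shoe": (264,160) A, (262,246) B, (348,199) C, and the orange look-alike (353,259), which is rejected. Next is a close crop and a geometry fit.

```bash
python3 - <<'E'
from h import *
t=dict(np.load("top0.npz"));s=dict(np.load("side0.npz"))
def cr(c,u,v,r=26): return cv2.resize(c["color"][v-r:v+r,u-r:u+r],(260,260),interpolation=cv2.INTER_CUBIC)
m=np.vstack([np.hstack([cr(t,264,160,32),cr(t,262,246),cr(t,348,199)]),np.hstack([cr(s,275,200,40),cr(s,187,219),cr(s,240,264)])])
save(m,"crops.png")
for n,c in(("top",t),("side",s)):
    P=cloud(c);X,Y,Z=P[...,0],P[...,1],P[...,2]
    def rect(name,x,y,r,z0,z1,mask=None):
        k=(abs(X-x)<r)&(abs(Y-y)<r)&(Z>z0)&(Z<z1)
        q=P[k]; 
        if len(q)<5: print(n,name,len(q));return
        (cx,cy),(w,h),a=cv2.minAreaRect(q[:,:2].astype(np.float32))
        print(n,name,len(q),"rect",np.round([cx,cy,w,h,a],1),"z med",np.round(np.median(q[:,2]),1),"lo/hi",np.round(q[:,:2].min(0)),np.round(q[:,:2].max(0)))
    rect("B",425,-20,70,8,40); rect("Bpad",425,-20,70,21,40)
    rect("C",555,-262,50,30,110); rect("Ctop",555,-262,50,70,110)
    rect("magbase",655,-20,105,5,16); rect("magtop",655,-20,80,110,140); rect("magall",655,-20,110,60,140)
E
```

```text
top B 531 rect [415.2 -26.1 164.5  59.4  31.9] z med 17.2 lo/hi [357. -89.] [489.  17.]
top Bpad 161 rect [432.3 -11.7  80.7  40.2  34.7] z med 26.2 lo/hi [392. -45.] [467.   8.]
top C 200 rect [ 554.7 -255.1   47.6   27.3   31.8] z med 74.1 lo/hi [ 529. -270.] [ 574. -232.]
top Ctop 119 rect [ 551.8 -250.5   47.6   17.5   34.9] z med 77.6 lo/hi [ 530. -270.] [ 574. -233.]
top magbase 947 rect [657.6 -20.2 209.2 204.   89.9] z med 10.3 lo/hi [ 556. -125.] [760.  85.]
top magtop 179 rect [667.7 -18.3 140.9  67.6  83.4] z med 118.2 lo/hi [631. -88.] [704.  51.]
top magall 970 rect [680.6   7.8 213.5  84.8  65.3] z med 98.5 lo/hi [ 631. -100.] [761.  90.]
side B 430 rect [410.3 -30.2 151.3  57.8  26.9] z med 17.0 lo/hi [355. -89.] [476.  18.]
side Bpad 117 rect [427.9 -19.3  44.8  33.2  21. ] z med 26.5 lo/hi [404. -41.] [452.  -3.]
side C 519 rect [ 555.7 -258.2   50.4   29.2   33.4] z med 61.1 lo/hi [ 529. -276.] [ 576. -233.]
side Ctop 183 rect [ 552.9 -253.9   50.4   18.5   34. ] z med 77.2 lo/hi [ 530. -274.] [ 576. -233.]
side magbase 691 rect [665.5 -22.1 203.5 188.4  89.8] z med 10.6 lo/hi [ 571. -124.] [760.  79.]
side magtop 190 rect [667.7 -31.3 112.4  66.4  82.4] z med 116.5 lo/hi [630. -87.] [704.  23.]
side magall 814 rect [666.4 -38.4 132.6  66.7  83.6] z med 100.7 lo/hi [ 630. -104.] [704.  28.]
```

View pics/crops.png

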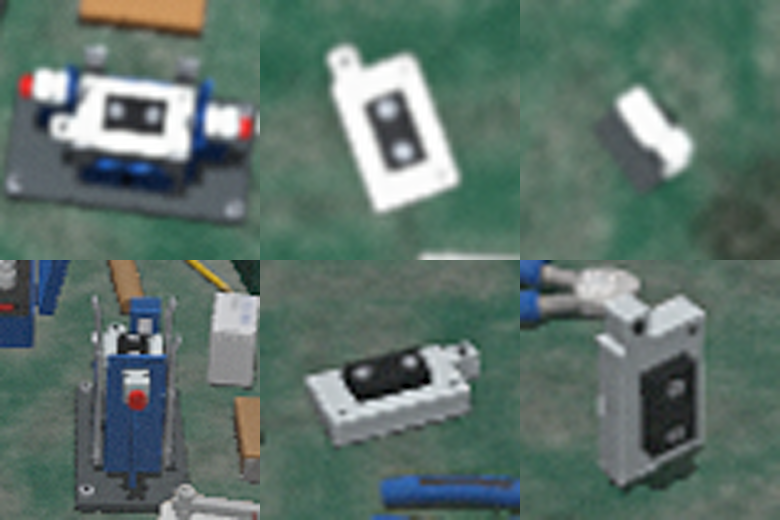

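```bash
cat > fit.py <<'E'
from h import *
from scipy.optimize import minimize
def boxsd(p,b):
    cx,cy,hx,hy=b; d=np.abs(p-[cx,cy])-[hx,hy]
    return np.hypot(*np.maximum(d,0).T)+np.minimum(d.max(1),0)
def fit(P,x0,boxes,obj,bg,R):
    "pose x,y,deg of a union of boxes: obj points inside, bg points outside"
    q=P.reshape(-1,3);q=q[np.hypot(q[:,0]-x0[0],q[:,1]-x0[1])<R]
    o=q[(q[:,2]>obj[0])&(q[:,2]<obj[1]),:2]; b=q[(q[:,2]>bg[0])&(q[:,2]<bg[1]),:2]
    def sd(p,x):
        a=np.radians(x[2]);c,s=np.cos(a),np.sin(a)
        l=(p-x[:2])@np.array([[c,-s],[s,c]])
        return np.min([boxsd(l,k) for k in boxes],0)
    def cost(x):
        return np.clip(sd(o,x),0,8).sum()+np.clip(-sd(b,x),0,8).sum()
    best=min((minimize(cost,np.array(x0)+[dx,dy,da],method="Nelder-Mead",options=dict(xatol=.05,fatol=.1,maxiter=600)) for dx in(-4,4) for dy in(-4,4) for da in(-6,6)),key=lambda r:r.fun)
    return best.x.round(1),round(best.fun/max(1,len(o)),3),len(o),len(b)
SH=[(0,0,38,24),(46,13,8,7)]
def up(c,k=1):
    return cloud(c)
E
python3 - <<'E'
from fit import *
for n in("top","side"):
    c=dict(np.load(n+"0.npz"));P=cloud(c)
    print(n,"B",fit(P,[425,-20,25],SH,(11,35),(-6,5),62))
    print(n,"B180",fit(P,[425,-20,-25],SH,(11,35),(-6,5),62))
    # magazine base (x axis ~ world +y)
    for a in(80,100):print(n,"base",fit(P,[660,-22,a],[(0,0,88,46)],(6,14),(-6,4),88))
    print(n,"shoeA",fit(P,[660,-20,85],SH,(86,108),(-6,70),60))
    # C standing: z>60 : plate end 16x48 ; x axis along thickness(pad dir), y width
    for a in(-56,124): print(n,"C",fit(P,[553,-253,a],[(-5,0,8,24)],(66,100),(-6,5),45))
    for k in [(640,-60),(640,0),(690,-60),(690,0)]:
        X=P.reshape(-1,3);X=X[(abs(X[:,0]-k[0])<22)&(abs(X[:,1]-k[1])<28)&(X[:,2]>122)&(X[:,2]<134)]
        print("bar",k,len(X),X.mean(0).round(1) if len(X) else "")
E
```

```text
top B (array([428.4, -17.8,  20. ]), np.float64(0.0), 486, 967)
top B180 (array([428.4, -17.8,  20. ]), np.float64(0.0), 486, 967)
top base (array([668. , -22.3,  83. ]), np.float64(0.206), 658, 766)
top base (array([668.1, -22. ,  83. ]), np.float64(0.206), 658, 766)
top shoeA (array([668.3, -22.1,  78.1]), np.float64(1.457), 581, 678)
top C (array([ 555.3, -255.3,  -57.7]), np.float64(0.073), 125, 475)
top C (array([ 550. , -246.9,  122.3]), np.float64(0.073), 125, 475)
bar (640, -60) 12 [639.  -55.6 126.3]
bar (640, 0) 6 [639.9  13.5 127.4]
bar (690, -60) 17 [689.6 -59.6 126.2]
bar (690, 0) 15 [698.8   7.  126.1]
side B (array([428.7, -19.1,  20.2]), np.float64(0.344), 367, 525)
side B180 (array([428.7, -19.1,  20.2]), np.float64(0.344), 367, 525)
side base (array([668.1, -20.8,  82.9]), np.float64(0.022), 559, 650)
side base (array([668.1, -20.8,  82.9]), np.float64(0.022), 559, 650)
side shoeA (array([668.7, -29.8,  79.2]), np.float64(2.447), 318, 763)
side C (array([ 555.3, -257.5,  -56.6]), np.float64(0.351), 212, 540)
side C (array([ 549.8, -249.2,  123.4]), np.float64(0.351), 212, 540)
bar (640, -60) 9 [636.3 -58.8 126.7]
bar (640, 0) 7 [640.7   8.2 125.2]
bar (690, -60) 13 [689.4 -64.2 124.7]
bar (690, 0) 8 [7.018e+02 3.000e-01 1.257e+02]
```

Everything agrees: magazine at (668, -21.5), x axis at 83°. B is at (428.5, -18.4), 20°. C's plate is centred at (552.6, -252), pad facing -57°. I'll do B first, and make the first move while checking C's surroundings.

```bash
cat > go.py <<'E'
import sys
from h import *
a=[float(v) for v in sys.argv[1:]]
s=state();p=s["eef_pos"];r=s["tcp_rot"];w=r[2]
print("t",round(s["t"],2),"p",p.round(1),"yaw",round(np.degrees(w),1),"F",np.round(s["ft_force"],1),"op",round(s["opening"],3),"g",round(s["grip_force"],1),"q",np.round(s["joints"],2))
if a:
    from scipy.spatial.transform import Rotation as R
    M=R.from_euler("xyz",r).as_matrix()
    for i in range(0,len(a),4):
        d=M.T@(np.array(a[i:i+3])-p)/1000
        y=np.radians(a[i+3])-w; y=(y+np.pi)%(2*np.pi)-np.pi
        print("slide",d.round(4).tolist(),"roll",round(-y,3))
E
python3 - <<'E'
from h import *
P=cloud(dict(np.load("top0.npz"))).reshape(-1,3)
for nm,x0,x1,y0,y1 in(("cutters",430,600,-160,-60),("any near C fall",440,600,-230,-90)):
    k=P[(P[:,0]>x0)&(P[:,0]<x1)&(P[:,1]>y0)&(P[:,1]<y1)&(P[:,2]>6)]
    print(nm,len(k),k.min(0).round(),k.max(0).round(), "min y by x:",[(x,round(k[(abs(k[:,0]-x)<8),1].min(initial=0))) for x in range(440,600,15)])
E
python3 go.py 460 150 200 80
```

```text
cutters 462 [ 432. -151.    6.] [592. -64.  24.] min y by x: [(440, -147), (455, -151), (470, -151), (485, -151), (500, -151), (515, -146), (530, -149), (545, -150), (560, -141), (575, -81), (590, -148)]
any near C fall 453 [ 441. -230.    6.] [598. -94.  24.] min y by x: [(440, -147), (455, -202), (470, -180), (485, -217), (500, -229), (515, -227), (530, -230), (545, -222), (560, -217), (575, -212), (590, -171)]
t 0.7 p [181.  598.2 214.7] yaw 163.2 F [-0.1  0.4 -0.4] op 0.998 g 0.0 q [ 1.17  0.49  1.56  0.    1.09 -0.11]
slide [-0.3969, -0.3482, 0.0146] roll 1.452
```

>>> {"method": "step_arm", "body": {"increments": [{"slide": [-0.06, -0.0, 0], "roll": 0.18}, {"slide": [-0.107, -0.04, 0], "roll": 0.36}, {"slide": [-0.15, -0.08, 0], "roll": 0.54}, {"slide": [-0.195, -0.12, 0], "roll": 0.72}, {"slide": [-0.24, -0.16, 0], "roll": 0.9}]}}

```text
t: 1.32
eef_pos: [365.2, 374.0, 214.9]
tcp_rot: [3.141, -0.0, 1.942]
ft_force: [1.6, 0.3, 0.4]
opening: 0.998
grip_force: 0.0
```

```bash
python3 go.py 455 150 180 60 430 -18 120 20
```

```text
t 1.32 p [365.2 374.  214.9] yaw 111.3 F [1.6 0.3 0.4] op 0.998 g 0.0 q [ 0.67  0.35  1.81 -0.    0.99  0.3 ]
slide [-0.2413, 0.0024, 0.0348] roll 0.895
slide [-0.3888, -0.0819, 0.0947] roll 1.593
```

>>> {"method": "step_arm", "body": {"increments": [{"slide": [-0.055, 0.0, 0.005], "roll": 0.18}, {"slide": [-0.11, 0.0, 0.01], "roll": 0.36}, {"slide": [-0.17, 0.0, 0.02], "roll": 0.54}, {"slide": [-0.23, -0.005, 0.035], "roll": 0.72}, {"slide": [-0.28, -0.025, 0.05], "roll": 0.9}]}}

```text
t: 1.95
eef_pos: [445.1, 104.1, 164.4]
tcp_rot: [3.14, -0.001, 1.041]
ft_force: [0.4, 0.6, -0.6]
opening: 1.001
grip_force: 0.0
```

```bash
python3 go.py 428.5 -18.4 100 20 428.5 -18.4 60 20
```

```text
t 1.95 p [445.1 104.1 164.4] yaw 59.7 F [ 0.4  0.6 -0.6] op 1.001 g 0.0 q [0.09 0.32 2.02 0.   0.8  0.61]
slide [-0.1142, 0.0474, 0.0643] roll 0.692
slide [-0.1142, 0.0474, 0.1043] roll 0.692
```

>>> {"method": "step_arm", "body": {"increments": [{"slide": [-0.05, 0.02, 0.02], "roll": 0.18}, {"slide": [-0.1, 0.04, 0.04], "roll": 0.36}, {"slide": [-0.1142, 0.0474, 0.07], "roll": 0.54}, {"slide": [-0.1142, 0.0474, 0.1043], "roll": 0.692}, {"slide": [-0.1142, 0.0474, 0.1043], "roll": 0.692}]}}

```text
t: 2.58
eef_pos: [427.3, -16.6, 59.1]
tcp_rot: [-3.14, 0.003, 0.356]
ft_force: [0.2, -0.8, 1.1]
opening: 1.003
grip_force: 0.0
```

```bash
python3 go.py 428.5 -18.4 3 20
```

```text
t 2.58 p [427.3 -16.6  59.1] yaw 20.4 F [ 0.2 -0.8  1.1] op 1.003 g 0.0 q [-0.19  0.48  2.18  0.    0.48  1.02]
slide [0.0007, 0.0022, 0.0561] roll 0.007
```

>>> {"method": "step_arm", "body": {"increments": [{"slide": [0, 0, 0.03], "roll": 0}, {"slide": [0, 0, 0.0565], "roll": 0}, {"slide": [0, 0, 0.0565], "roll": 0}]}}

```text
t: 2.95
eef_pos: [428.2, -16.2, 3.9]
tcp_rot: [-3.141, 0.001, 0.359]
ft_force: [-1.3, 0.9, 0.7]
opening: 1.002
grip_force: 0.0
```

>>> {"method": "step_arm", "body": {"increments": [{"slide": [0, 0, 0], "roll": 0}, {"slide": [0, 0, 0], "roll": 0}, {"slide": [0, 0, 0], "roll": 0}, {"slide": [0, 0, 0], "roll": 0}, {"slide": [0, 0, 0], "roll": 0}], "fingers": 0.3}}

```text
t: 3.58
eef_pos: [428.3, -16.6, 3.9]
tcp_rot: [-3.142, -0.0, 0.356]
ft_force: [0.1, -0.2, 0.5]
opening: 0.53
grip_force: 0.5
```

>>> {"method": "step_arm", "body": {"increments": [{"slide": [0, 0, 0], "roll": 0}, {"slide": [0, 0, 0], "roll": 0}], "fingers": 0.3}}

```text
t: 3.82
eef_pos: [428.4, -16.6, 3.9]
tcp_rot: [3.141, -0.0, 0.356]
ft_force: [-0.0, -0.6, 4.3]
opening: 0.502
grip_force: 30.0
```

>>> {"method": "step_arm", "body": {"increments": [{"slide": [0, 0, -0.04], "roll": 0}, {"slide": [0, 0, -0.09], "roll": 0}, {"slide": [0, 0, -0.15], "roll": 0}, {"slide": [0, 0, -0.2], "roll": 0}, {"slide": [0, 0, -0.2], "roll": 0}]}}

```text
t: 4.45
eef_pos: [429.2, -16.7, 206.5]
tcp_rot: [3.139, -0.005, 0.356]
ft_force: [0.0, 0.2, -3.2]
opening: 0.504
grip_force: 30.0
```

```bash
python3 go.py 668 -21.5 200 83
```

```text
t 4.45 p [429.2 -16.7 206.5] yaw 20.4 F [ 0.   0.2 -3.2] op 0.504 g 30.0 q [-0.19  0.22  2.02  0.    0.89  1.02]
slide [0.2221, 0.0877, 0.0079] roll -1.093
```

>>> {"method": "step_arm", "body": {"increments": [{"slide": [0.045, 0.018, 0], "roll": -0.18}, {"slide": [0.09, 0.035, 0], "roll": -0.36}, {"slide": [0.135, 0.052, 0], "roll": -0.54}, {"slide": [0.18, 0.07, 0], "roll": -0.72}, {"slide": [0.222, 0.0877, 0.005], "roll": -0.9}]}}

```text
t: 5.08
eef_pos: [667.9, -21.3, 196.3]
tcp_rot: [-3.139, 0.0, 1.262]
ft_force: [-0.8, 0.4, -1.5]
opening: 0.501
grip_force: 30.0
```

>>> {"method": "step_arm", "body": {"increments": [{"slide": [0, 0, 0], "roll": -0.15}, {"slide": [0, 0, 0], "roll": -0.193}, {"slide": [0, 0, 0], "roll": -0.193}, {"slide": [0, 0, 0], "roll": -0.193}]}}

```text
t: 5.58
eef_pos: [666.5, -21.4, 197.7]
tcp_rot: [-3.14, -0.0, 1.448]
ft_force: [0.7, 0.1, -1.8]
opening: 0.503
grip_force: 30.0
```

```bash
python3 go.py 668 -21.5 160 83; python3 - <<'E'
from fit import *
for n in("top","side"):
    c=cam(n);P=cloud(c);np.savez(n+"1.npz",**c)
    print(n,"held",fit(P,[668,-21,83],SH,(205,225),(-6,150),62))
    print(n,"base",fit(P,[668,-21,83],[(0,0,88,46)],(6,14),(-6,4),88))
    z=P[(abs(P[...,0]-668)<12)&(abs(P[...,1]+21)<20)&(P[...,2]>120)&(P[...,2]<235)]
    print(np.percentile(z[:,2],[5,25,50,75,95]).round(1))
    v,u=(150,268) if n=="top" else (165,275)
    save(cv2.resize(c["color"][v-45:v+45,u-60:u+60],(400,300),interpolation=cv2.INTER_CUBIC),n+"1.png")
a,b=[cv2.imread(f"pics/{n}1.png") for n in("top","side")];cv2.imwrite("pics/held.png",np.hstack([a,b]))
E
```

```text
t 5.58 p [666.5 -21.4 197.7] yaw 82.9 F [ 0.7  0.1 -1.8] op 0.503 g 30.0 q [-0.13  0.57  1.47  0.    1.11 -0.01]
slide [0.0001, 0.0016, 0.0377] roll -0.001
top held (array([664., -25.,  77.]), np.float64(0.0), 0, 0)
top base (array([664., -25.,  77.]), np.float64(0.0), 0, 0)Traceback (most recent call last):
  File "<stdin>", line 7, in <module>
    return _quantile_unchecked(
        a, q, axis, out, overwrite_input, method, keepdims, weights)
    return _ureduce(a,
                    func=_quantile_ureduce_func,
    ...<5 lines>...
                    overwrite_input=overwrite_input,
                    method=method)
    r = func(a, **kwargs)
    result = _quantile(arr,
                       quantiles=q,
    ...<2 lines>...
                       out=out,
                       weights=wgt)
    slices_having_nans = np.isnan(arr[-1, ...])
                                  ~~~^^^^^^^^^
IndexError: index -1 is out of bounds for axis 0 with size 0
```

```bash
python3 - <<'E'
from h import *
n="side";c=cam(n);P=cloud(c);np.savez(n+"1.npz",**c)
q=P.reshape(-1,3);s=state()["eef_pos"]
a=np.radians(83);e=np.array([[np.cos(a),np.sin(a)],[-np.sin(a),np.cos(a)]])
l=(q[:,:2]-s[:2])@e.T; Z=q[:,2]
def f(nm,k): 
    print(nm,k.sum(), "x",np.percentile(l[k,0],[5,25,50]).round(1),"y",np.percentile(l[k,1],[2,50,98]).round(1),"z",np.percentile(Z[k],[2,98]).round(1))
f("shoe end",(abs(l[:,0]+38)<9)&(abs(l[:,1])<28)&(Z>s[2]-2)&(Z<s[2]+11))
f("wall end outer",(abs(l[:,0]+45)<12)&(abs(l[:,1])<30)&(Z>20)&(Z<80))
f("wall end top",(abs(l[:,0]+40)<20)&(abs(l[:,1])<25)&(Z>112)&(Z<126))
v,u=175,275
save(cv2.resize(c["color"][v-60:v+60,u-80:u+80],(640,480),interpolation=cv2.INTER_CUBIC),"held.png")
E
```

```text
shoe end 95 x [-42.5 -40.6 -39.6] y [-23.4   1.   23.1] z [197.4 209.3]
wall end outer 344 x [-51.5 -49.2 -47.8] y [-28.8   3.4  29.5] z [22.  77.5]
wall end top 63 x [-51.8 -50.3 -49. ] y [-22.1  -1.6  21. ] z [112.1 122.6]
```

View pics/held.png

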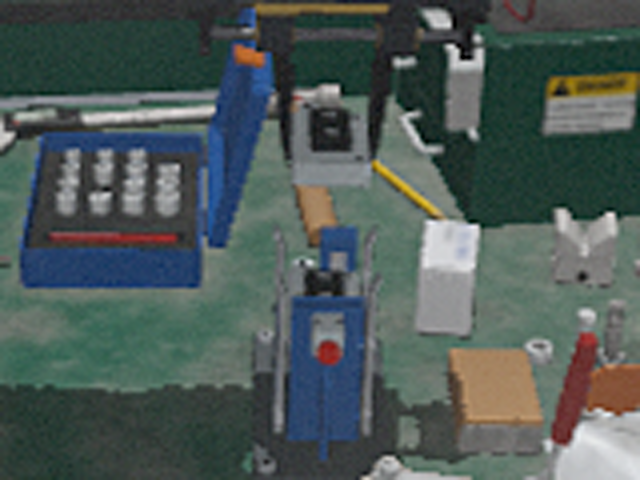

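>>> {"method": "step_arm", "body": {"increments": [{"slide": [0.0006, 0.0015, 0.03], "roll": 0}, {"slide": [0.0006, 0.0015, 0.06], "roll": 0}, {"slide": [0.0006, 0.0015, 0.06], "roll": 0}]}}

```text
t: 6.05
eef_pos: [667.4, -20.9, 136.9]
tcp_rot: [-3.138, -0.0, 1.448]
ft_force: [-0.5, -0.9, -1.7]
opening: 0.502
grip_force: 30.0
```

>>> {"method": "step_arm", "body": {"increments": [{"slide": [0, 0, 0.008], "roll": 0}, {"slide": [0, 0, 0.014], "roll": 0}, {"slide": [0, 0, 0.02], "roll": 0}, {"slide": [0, 0, 0.02], "roll": 0}]}}

```text
t: 6.55
eef_pos: [668.3, -21.0, 118.6]
tcp_rot: [-3.141, -0.0, 1.449]
ft_force: [0.2, 0.1, -1.9]
opening: 0.504
grip_force: 30.0
```

>>> {"method": "step_arm", "body": {"increments": [{"slide": [0, 0, 0.006], "roll": 0}, {"slide": [0, 0, 0.012], "roll": 0}, {"slide": [0, 0, 0.012], "roll": 0}]}}

```text
t: 6.92
eef_pos: [668.4, -21.0, 106.5]
tcp_rot: [-3.141, -0.0, 1.449]
ft_force: [0.2, -0.8, -2.2]
opening: 0.499
grip_force: 30.0
```

>>> {"method": "step_arm", "body": {"increments": [{"slide": [0, 0, 0.007], "roll": 0}, {"slide": [0, 0, 0.014], "roll": 0}, {"slide": [0, 0, 0.014], "roll": 0}]}}

```text
t: 7.3
eef_pos: [668.7, -21.0, 92.9]
tcp_rot: [3.141, -0.0, 1.449]
ft_force: [1.7, 0.2, 2.3]
opening: 0.502
grip_force: 30.0
```

>>> {"method": "step_arm", "body": {"increments": [{"slide": [0, 0, 0.005], "roll": 0}, {"slide": [0, 0, 0.01], "roll": 0}, {"slide": [0, 0, 0.014], "roll": 0}, {"slide": [0, 0, 0.014], "roll": 0}]}}

```text
t: 7.8
eef_pos: [668.7, -21.1, 79.4]
tcp_rot: [3.141, -0.0, 1.449]
ft_force: [-0.8, -0.2, 6.4]
opening: 0.499
grip_force: 30.0
```

```bash
python3 - <<'E'
from h import *
c=cam("side");P=cloud(c)
q=P.reshape(-1,3);s=state();print(s["eef_pos"],s["ft_force"])
v,u=190,275
save(cv2.resize(c["color"][v-40:v+40,u-50:u+50],(600,480),interpolation=cv2.INTER_CUBIC),"press.png")
E
```

```text
[668.71097117 -21.02468586  79.48956543] [-1.51719983 -0.60644862  6.93129888]
```

View pics/press.png

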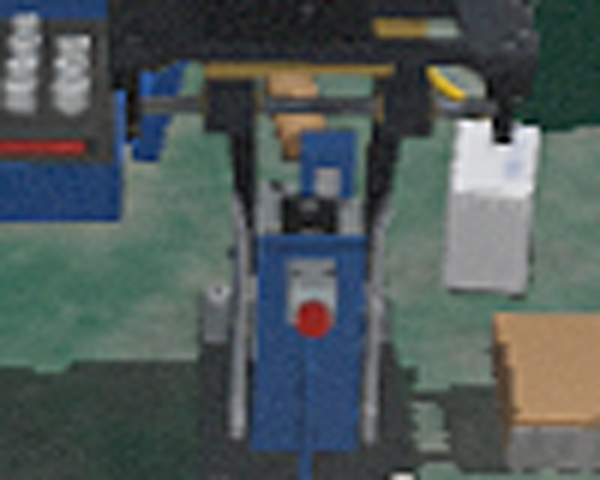

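>>> {"method": "step_arm", "body": {"increments": [{"slide": [0, 0, 0.002], "roll": 0}, {"slide": [0, 0, 0.002], "roll": 0}, {"slide": [0, 0, 0.002], "roll": 0}]}}

```text
t: 8.22
eef_pos: [668.7, -21.1, 77.7]
tcp_rot: [3.141, -0.0, 1.449]
ft_force: [-0.4, 0.4, 6.2]
opening: 0.503
grip_force: 30.0
```

>>> {"method": "step_arm", "body": {"increments": [{"slide": [0, 0, 0], "roll": 0}, {"slide": [0, 0, 0], "roll": 0}, {"slide": [0, 0, 0], "roll": 0}], "fingers": 0.7}}

```text
t: 8.6
eef_pos: [668.4, -21.0, 76.6]
tcp_rot: [-3.141, -0.0, 1.449]
ft_force: [-0.5, 0.5, 0.1]
opening: 0.69
grip_force: 0.0
```

>>> {"method": "step_arm", "body": {"increments": [{"slide": [0, 0, -0.04], "roll": 0}, {"slide": [0, 0, -0.08], "roll": 0}, {"slide": [0, 0, -0.08], "roll": 0}]}}

```text
t: 8.98
eef_pos: [669.7, -21.1, 159.9]
tcp_rot: [3.136, -0.0, 1.449]
ft_force: [-0.4, 0.4, 0.6]
opening: 0.7
grip_force: 0.0
```

```bash
python3 - <<'E'
from h import *
c=cam("side");P=cloud(c)
q=P.reshape(-1,3);s=state();print(s["eef_pos"],s["ft_force"])
a=np.radians(83);e=np.array([[np.cos(a),np.sin(a)],[-np.sin(a),np.cos(a)]])
for Q,nm in((q,"now"),(cloud(dict(np.load("side0.npz"))).reshape(-1,3),"start")):
    l=(Q[:,:2]-[668,-21.5])@e.T
    k=(abs(l[:,0])<20)&(abs(l[:,1])<11)&(Q[:,2]>80)&(Q[:,2]<140)
    print(nm,k.sum(),np.percentile(Q[k,2],[5,50,95]).round(1))
E
```

```text
[668.77416789 -21.0249682  157.90540977] [ 0.51621103 -0.35534243  0.06834576]
now 58 [101.8 103.2 105.3]
start 59 [100.8 103.  104.5]
```

```bash
python3 go.py 552.6 -252.2 165 122.8
```

```text
t 9.03 p [668.8 -21.  157.9] yaw 83.0 F [ 0.5 -0.4  0.1] op 0.699 g 0.0 q [-0.13  0.61  1.5   0.    1.03 -0.01]
slide [-0.2436, -0.0872, -0.0073] roll -0.694
```

>>> {"method": "step_arm", "body": {"increments": [{"slide": [-0.055, -0.02, -0.007], "roll": -0.17}, {"slide": [-0.11, -0.04, -0.007], "roll": -0.34}, {"slide": [-0.165, -0.06, -0.007], "roll": -0.51}, {"slide": [-0.22, -0.08, -0.007], "roll": -0.68}, {"slide": [-0.2436, -0.0872, -0.0073], "roll": -0.694}], "fingers": 0.8}}

```text
t: 9.65
eef_pos: [550.3, -254.4, 162.8]
tcp_rot: [-3.14, -0.002, 2.143]
ft_force: [0.3, 0.0, 0.5]
opening: 0.795
grip_force: 0.0
```

>>> {"method": "step_arm", "body": {"increments": [{"slide": [0, 0, 0], "roll": 0}, {"slide": [0, 0, 0], "roll": 0}]}}

```text
t: 9.9
eef_pos: [552.3, -251.4, 163.3]
tcp_rot: [-3.141, -0.001, 2.143]
ft_force: [1.0, 0.4, -0.9]
opening: 0.798
grip_force: 0.0
```

```bash
python3 go.py 552.6 -252.2 120 122.8;  python3 go.py 552.6 -252.2 56 122.8
```

```text
t 9.9 p [ 552.3 -251.4  163.3] yaw 122.8 F [ 1.   0.4 -0.9] op 0.798 g 0.0 q [-0.54  0.52  1.66  0.    0.96 -1.11]
slide [-0.0009, -0.0001, 0.0433] roll -0.001
t 9.9 p [ 552.3 -251.4  163.3] yaw 122.8 F [ 1.   0.4 -0.9] op 0.798 g 0.0 q [-0.54  0.52  1.66  0.    0.96 -1.11]
slide [-0.001, -0.0001, 0.1073] roll -0.001
```

>>> {"method": "step_arm", "body": {"increments": [{"slide": [0, 0, 0.04], "roll": 0}, {"slide": [-0.0005, 0, 0.08], "roll": 0}, {"slide": [-0.0009, 0, 0.107], "roll": 0}, {"slide": [-0.0009, 0, 0.107], "roll": 0}]}}

```text
t: 10.4
eef_pos: [552.3, -251.2, 55.2]
tcp_rot: [-3.14, -0.004, 2.144]
ft_force: [-0.1, 1.1, -0.1]
opening: 0.803
grip_force: 0.0
```

>>> {"method": "step_arm", "body": {"increments": [{"slide": [0, 0, 0], "roll": 0}, {"slide": [0, 0, 0], "roll": 0}, {"slide": [0, 0, 0], "roll": 0}, {"slide": [0, 0, 0], "roll": 0}, {"slide": [0, 0, 0], "roll": 0}], "fingers": 0.3}}

```text
t: 11.02
eef_pos: [553.1, -253.1, 57.9]
tcp_rot: [3.141, 0.001, 2.143]
ft_force: [-0.4, 1.0, 6.9]
opening: 0.503
grip_force: 30.0
```

>>> {"method": "step_arm", "body": {"increments": [{"slide": [0.005, 0, 0.001], "roll": 0}, {"slide": [0.01, 0, 0.001], "roll": 0}, {"slide": [0.0175, 0, 0.002], "roll": 0}, {"slide": [0.0175, 0, 0.002], "roll": 0}]}}

```text
t: 11.52
eef_pos: [544.3, -239.2, 56.8]
tcp_rot: [3.14, 0.004, 2.143]
ft_force: [-1.8, -2.0, 12.1]
opening: 0.504
grip_force: 30.0
```

```bash
python3 - <<'E'
from h import *
c=cam("side");s=state();print(s["eef_pos"],s["ft_force"],s["moment"])
v,u=255,240
save(cv2.resize(c["color"][v-40:v+40,u-50:u+50],(500,400),interpolation=cv2.INTER_CUBIC),"tilt.png")
E
```

```text
[ 544.27647208 -239.21016433   56.75925492] [ 0.02967812 -0.62225114 12.25931546] [-0.61065869  0.08346634  0.00680507]
```

View pics/tilt.png

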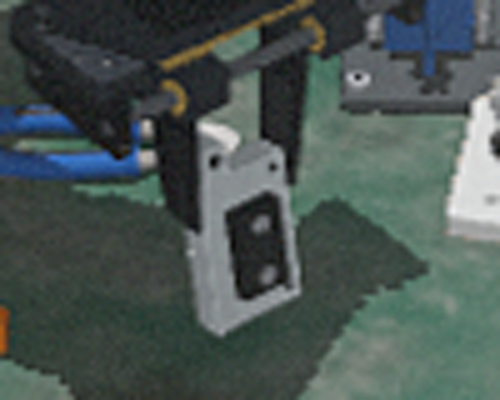

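>>> {"method": "step_arm", "body": {"increments": [{"slide": [0.0085, 0, 0.002], "roll": 0}, {"slide": [0.0165, 0, 0.0048], "roll": 0}, {"slide": [0.0245, 0, 0.0087], "roll": 0}, {"slide": [0.0315, 0, 0.0137], "roll": 0}, {"slide": [0.0315, 0, 0.0137], "roll": 0}]}}

```text
t: 12.2
eef_pos: [526.1, -211.3, 42.2]
tcp_rot: [3.141, 0.0, 2.143]
ft_force: [-2.0, 4.3, 9.8]
opening: 0.501
grip_force: 30.0
```

>>> {"method": "step_arm", "body": {"increments": [{"slide": [0.0065, 0, 0.006], "roll": 0}, {"slide": [0.0122, 0, 0.0124], "roll": 0}, {"slide": [0.017, 0, 0.02], "roll": 0}, {"slide": [0.0207, 0, 0.0275], "roll": 0}, {"slide": [0.0207, 0, 0.0275], "roll": 0}]}}

```text
t: 12.82
eef_pos: [514.6, -193.8, 13.9]
tcp_rot: [-3.141, -0.001, 2.143]
ft_force: [-1.3, 2.2, 0.5]
opening: 0.498
grip_force: 30.0
```

```bash
python3 - <<'E'
from h import *
c=cam("side");s=state();print(s["eef_pos"],s["ft_force"],s["moment"])
v,u=250,240
save(cv2.resize(c["color"][v-40:v+40,u-50:u+50],(500,400),interpolation=cv2.INTER_CUBIC),"tilt2.png")
E
```

```text
[ 514.83160646 -194.12291649   14.00231109] [-1.33388651  1.39403713 -0.21402876] [0.08802647 0.12323533 0.01474551]
```

View pics/tilt2.png

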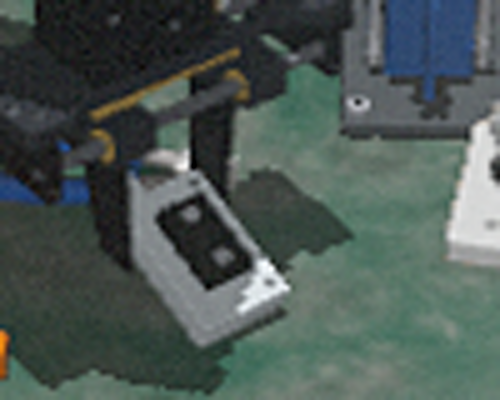

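>>> {"method": "step_arm", "body": {"increments": [{"slide": [0.001, 0, 0.004], "roll": 0}, {"slide": [0.002, 0, 0.008], "roll": 0}, {"slide": [0.002, 0, 0.008], "roll": 0}]}}

```text
t: 13.25
eef_pos: [513.8, -192.6, 5.9]
tcp_rot: [3.142, -0.0, 2.143]
ft_force: [-1.0, 3.1, 3.0]
opening: 0.507
grip_force: 30.0
```

>>> {"method": "step_arm", "body": {"increments": [{"slide": [0, 0, 0], "roll": 0}, {"slide": [0, 0, 0], "roll": 0}, {"slide": [0, 0, 0], "roll": 0}], "fingers": 0.7}}

```text
t: 13.62
eef_pos: [514.0, -192.8, 5.9]
tcp_rot: [3.141, 0.0, 2.143]
ft_force: [0.4, 0.1, 0.2]
opening: 0.692
grip_force: 0.0
```

>>> {"method": "step_arm", "body": {"increments": [{"slide": [0, 0, -0.05], "roll": 0}, {"slide": [0, 0, -0.1], "roll": 0}, {"slide": [-0.06, 0, -0.15], "roll": 0}, {"slide": [-0.1, 0, -0.17], "roll": 0}, {"slide": [-0.1, 0, -0.17], "roll": 0}]}}

```text
t: 14.25
eef_pos: [569.8, -279.7, 178.0]
tcp_rot: [3.139, 0.005, 2.141]
ft_force: [-0.3, 1.2, -1.0]
opening: 0.699
grip_force: 0.0
```

```bash
python3 - <<'E'
from fit import *
for n in("top","side"):
    c=cam(n);P=cloud(c)
    k=(abs(P[...,0]-520)<60)&(abs(P[...,1]+205)<60)&(P[...,2]>11)&(P[...,2]<40)
    print(n,k.sum(),np.median(P[k],0).round(1))
    print(fit(P,[527,-212,122.8],SH,(11,35),(-6,5),60))
    v,u=(195,330) if n=="top" else (245,235)
    save(cv2.resize(c["color"][v-40:v+40,u-50:u+50],(400,320),interpolation=cv2.INTER_CUBIC),n+"2.png")
a,b=[cv2.imread(f"pics/{n}2.png") for n in("top","side")];cv2.imwrite("pics/laid.png",np.hstack([a,b]))
E
python3 go.py
```

```text
top 396 [ 525.9 -201.8   17.6]
(array([ 529.3, -215.1,  122.7]), np.float64(0.008), 362, 484)
side 592 [ 525.3 -219.7   16.9]
(array([ 529.1, -216.3,  122.5]), np.float64(0.15), 508, 741)
t 14.35 p [ 567.5 -276.6  175.3] yaw 122.7 F [-0.7  0.6 -0.9] op 0.699 g 0.0 q [-0.56  0.54  1.59  0.    1.02 -1.13]
```

View pics/laid.png

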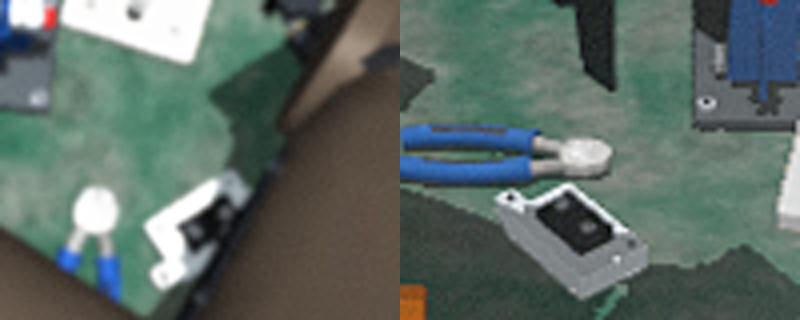

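C lies flat with its pad up and the lug at top-crop (160,270), clear of the cutters. Next I grasp it.

```bash
python3 go.py 529.2 -215.7 60 122.6 529.2 -215.7 4 122.6
```

```text
t 14.35 p [ 567.5 -276.6  175.3] yaw 122.7 F [-0.7  0.6 -0.9] op 0.699 g 0.0 q [-0.56  0.54  1.59  0.    1.02 -1.13]
slide [0.0718, 0.0008, 0.1154] roll 0.002
slide [0.0718, 0.0008, 0.1714] roll 0.002
```

>>> {"method": "step_arm", "body": {"increments": [{"slide": [0.03, 0, 0.04], "roll": 0}, {"slide": [0.072, 0.001, 0.08], "roll": 0}, {"slide": [0.072, 0.001, 0.115], "roll": 0}, {"slide": [0.072, 0.001, 0.115], "roll": 0}, {"slide": [0.072, 0.001, 0.115], "roll": 0}], "fingers": 0.8}}

```text
t: 14.98
eef_pos: [530.1, -215.6, 61.6]
tcp_rot: [3.141, 0.0, 2.143]
ft_force: [0.0, 0.2, 0.6]
opening: 0.798
grip_force: 0.0
```

```bash
python3 go.py 529.2 -215.7 4 122.6
```

```text
t 14.97 p [ 530.1 -215.6   61.6] yaw 122.8 F [0.  0.2 0.6] op 0.798 g 0.0 q [-0.5   0.61  1.83  0.    0.7  -1.07]
slide [0.0005, -0.0008, 0.0576] roll 0.003
```

>>> {"method": "step_arm", "body": {"increments": [{"slide": [0.0005, -0.0005, 0.03], "roll": 0}, {"slide": [0.0005, -0.0005, 0.0575], "roll": 0}, {"slide": [0.0005, -0.0005, 0.0575], "roll": 0}]}}

```text
t: 15.35
eef_pos: [529.0, -215.5, 3.3]
tcp_rot: [-3.141, -0.001, 2.143]
ft_force: [-0.5, 0.7, 0.7]
opening: 0.801
grip_force: 0.0
```

>>> {"method": "step_arm", "body": {"increments": [{"slide": [0, 0, 0], "roll": 0}, {"slide": [0, 0, 0], "roll": 0}, {"slide": [0, 0, 0], "roll": 0}, {"slide": [0, 0, 0], "roll": 0}, {"slide": [0, 0, 0], "roll": 0}], "fingers": 0.3}}

```text
t: 15.98
eef_pos: [529.4, -215.6, 4.1]
tcp_rot: [3.141, 0.001, 2.143]
ft_force: [-1.5, 1.1, 7.8]
opening: 0.505
grip_force: 30.0
```

>>> {"method": "step_arm", "body": {"increments": [{"slide": [0, 0, -0.05], "roll": 0}, {"slide": [0, 0, -0.1], "roll": 0}, {"slide": [0, 0, -0.15], "roll": 0}, {"slide": [0, 0, -0.195], "roll": 0}, {"slide": [0, 0, -0.195], "roll": 0}]}}

```text
t: 16.6
eef_pos: [530.2, -216.0, 201.6]
tcp_rot: [3.139, 0.005, 2.143]
ft_force: [0.2, 0.3, -3.0]
opening: 0.5
grip_force: 30.0
```

```bash
python3 go.py 668.5 -21 195 83
```

```text
t 16.6 p [ 530.2 -216.   201.6] yaw 122.8 F [ 0.2  0.3 -3. ] op 0.5 g 30.0 q [-0.5   0.43  1.71  0.    1.   -1.07]
slide [0.0891, 0.2219, 0.0068] roll 0.694
```

>>> {"method": "step_arm", "body": {"increments": [{"slide": [0.02, 0.05, 0], "roll": 0.16}, {"slide": [0.04, 0.1, 0], "roll": 0.32}, {"slide": [0.06, 0.15, 0], "roll": 0.48}, {"slide": [0.08, 0.2, 0], "roll": 0.64}, {"slide": [0.0891, 0.2219, 0.006], "roll": 0.694}]}}

```text
t: 17.23
eef_pos: [668.3, -17.9, 190.6]
tcp_rot: [-3.14, -0.0, 1.448]
ft_force: [-0.9, 0.0, -1.4]
opening: 0.503
grip_force: 30.0
```

>>> {"method": "step_arm", "body": {"increments": [{"slide": [0, 0, 0], "roll": 0}, {"slide": [0, 0, 0], "roll": 0}, {"slide": [0, 0, 0], "roll": 0}]}}

```text
t: 17.6
eef_pos: [667.1, -21.5, 192.3]
tcp_rot: [-3.141, 0.0, 1.448]
ft_force: [-0.5, -0.1, -3.1]
opening: 0.502
grip_force: 30.0
```

```bash
python3 - <<'E'
from h import *
n="side";c=cam(n);P=cloud(c)
q=P.reshape(-1,3);s=state()["eef_pos"]
a=np.radians(83);e=np.array([[np.cos(a),np.sin(a)],[-np.sin(a),np.cos(a)]])
l=(q[:,:2]-s[:2])@e.T; Z=q[:,2]
k=(abs(l[:,0]+38)<9)&(abs(l[:,1])<28)&(Z>s[2]-2)&(Z<s[2]+11)
print(k.sum(), "x",np.percentile(l[k,0],[5,25,50]).round(1),"y",np.percentile(l[k,1],[2,50,98]).round(1),"z",np.percentile(Z[k],[2,98]).round(1))
E
python3 go.py 668.5 -21 140 83
```

```text
95 x [-41.4 -39.5 -38.3] y [-23.2   1.2  23.4] z [191.5 203.3]
t 17.65 p [667.2 -21.4 192.5] yaw 83.0 F [-0.6 -0.9 -1.2] op 0.502 g 30.0 q [-0.13  0.57  1.47 -0.    1.1  -0.01]
slide [0.0006, 0.0012, 0.0525] roll -0.001
```

>>> {"method": "step_arm", "body": {"increments": [{"slide": [0, 0.0012, 0.03], "roll": 0}, {"slide": [0, 0.0012, 0.055], "roll": 0}, {"slide": [0, 0.0012, 0.055], "roll": 0}]}}

```text
t: 18.02
eef_pos: [667.8, -21.2, 136.1]
tcp_rot: [-3.139, -0.0, 1.448]
ft_force: [-0.3, 0.2, -1.0]
opening: 0.501
grip_force: 30.0
```

>>> {"method": "step_arm", "body": {"increments": [{"slide": [0, 0, 0.008], "roll": 0}, {"slide": [0, 0, 0.014], "roll": 0}, {"slide": [0, 0, 0.02], "roll": 0}, {"slide": [0, 0, 0.02], "roll": 0}]}}

```text
t: 18.52
eef_pos: [668.6, -20.6, 117.1]
tcp_rot: [-3.141, -0.0, 1.449]
ft_force: [-0.6, 0.5, -2.6]
opening: 0.503
grip_force: 30.0
```

>>> {"method": "step_arm", "body": {"increments": [{"slide": [0, 0, 0.006], "roll": 0}, {"slide": [0, 0, 0.012], "roll": 0}, {"slide": [0, 0, 0.012], "roll": 0}]}}

```text
t: 18.9
eef_pos: [669.1, -20.9, 106.2]
tcp_rot: [3.14, 0.0, 1.449]
ft_force: [-3.0, -1.6, 8.1]
opening: 0.5
grip_force: 30.0
```

>>> {"method": "step_arm", "body": {"increments": [{"slide": [0, 0, 0.006], "roll": 0}, {"slide": [0, 0, 0.012], "roll": 0}, {"slide": [0, 0, 0.017], "roll": 0}, {"slide": [0, 0, 0.017], "roll": 0}]}}

```text
t: 19.4
eef_pos: [669.5, -21.0, 89.1]
tcp_rot: [3.139, 0.0, 1.449]
ft_force: [0.0, -1.4, 6.3]
opening: 0.502
grip_force: 30.0
```

>>> {"method": "step_arm", "body": {"increments": [{"slide": [0, 0, 0.005], "roll": 0}, {"slide": [0, 0, 0.01], "roll": 0}, {"slide": [0, 0, 0.0125], "roll": 0}, {"slide": [0, 0, 0.0125], "roll": 0}]}}

```text
t: 19.9
eef_pos: [669.5, -21.1, 77.0]
tcp_rot: [3.139, 0.001, 1.449]
ft_force: [-1.0, -1.8, 8.7]
opening: 0.503
grip_force: 30.0
```

```bash
python3 go.py; python3 - <<'E'
from h import *
q=cloud(cam("side")).reshape(-1,3)
a=np.radians(83);e=np.array([[np.cos(a),np.sin(a)],[-np.sin(a),np.cos(a)]])
l=(q[:,:2]-[668,-21.5])@e.T
k=(abs(l[:,0])<20)&(abs(l[:,1])<11)&(q[:,2]>80)&(q[:,2]<135)
print(k.sum(),np.percentile(q[k,2],[5,50,95]).round(1))
E
```

```text
t 19.9 p [669.5 -21.1  77. ] yaw 83.0 F [-1.  -1.8  8.7] op 0.503 g 30.0 q [-0.13  0.7   1.57 -0.    0.87 -0.01]
53 [ 98.8 101.  103.3]
```

>>> {"method": "step_arm", "body": {"increments": [{"slide": [0, 0, 0], "roll": 0}, {"slide": [0, 0, 0], "roll": 0}, {"slide": [0, 0, 0], "roll": 0}], "fingers": 0.75}}

```text
t: 20.32
eef_pos: [668.7, -20.5, 75.7]
tcp_rot: [-3.141, -0.0, 1.449]
ft_force: [0.8, 0.3, -0.1]
opening: 0.729
grip_force: 0.0
```

>>> {"method": "step_arm", "body": {"increments": [{"slide": [0, 0, -0.05], "roll": 0}, {"slide": [0, 0, -0.1], "roll": 0}, {"slide": [-0.06, 0, -0.15], "roll": 0}, {"slide": [-0.12, -0.03, -0.17], "roll": 0}, {"slide": [-0.18, -0.09, -0.17], "roll": 0}]}}

```text
t: 20.95
eef_pos: [587.7, -162.6, 244.1]
tcp_rot: [3.139, 0.001, 1.449]
ft_force: [0.1, -1.4, -1.1]
opening: 0.748
grip_force: 0.0
```

>>> {"method": "step_arm", "body": {"increments": [{"slide": [0, -0.06, -0.02], "roll": 0}, {"slide": [0, -0.1, -0.02], "roll": 0}, {"slide": [0, -0.1, -0.02], "roll": 0}]}}

```text
t: 21.32
eef_pos: [486.8, -148.5, 263.7]
tcp_rot: [3.141, 0.0, 1.448]
ft_force: [1.1, -0.3, -0.1]
opening: 0.748
grip_force: 0.0
```

```bash
python3 go.py; python3 - <<'E'
from h import *
a=np.radians(83);e=np.array([[np.cos(a),np.sin(a)],[-np.sin(a),np.cos(a)]])
im=[]
for n,(v,u) in(("top",(160,264)),("side",(200,275))):
    c=cam(n);q=cloud(c).reshape(-1,3)
    for Q,t in((q,"now"),(cloud(dict(np.load(n+"0.npz"))).reshape(-1,3),"start")):
        l=(Q[:,:2]-[668,-21.5])@e.T
        for nm,x0,x1,y0,y1 in(("pad",-20,20,-11,11),("-x flange",-36,-26,-18,18),("+x flange",26,36,-18,18)):
            k=(l[:,0]>x0)&(l[:,0]<x1)&(l[:,1]>y0)&(l[:,1]<y1)&(Q[:,2]>70)&(Q[:,2]<140)
            print(n,t,nm,k.sum(),np.percentile(Q[k,2],[10,50,90]).round(1) if k.sum() else "")
    im.append(cv2.resize(c["color"][v-40:v+40,u-40:u+40],(400,400),interpolation=cv2.INTER_CUBIC))
save(np.hstack(im),"final.png")
E
```

```text
t 21.32 p [ 486.8 -148.5  263.7] yaw 83.0 F [ 1.1 -0.3 -0.1] op 0.748 g 0.0 q [-0.43  0.27  1.77  0.    1.1  -0.3 ]
top now pad 122 [ 98.1 102.9 105.8]
top now -x flange 45 [90.2 93.5 96.7]
top now +x flange 44 [90.3 93.2 95.9]
top start pad 111 [ 99.6 102.9 105.6]
top start -x flange 45 [90.5 92.9 96.6]
top start +x flange 47 [88.8 93.4 96.6]
side now pad 58 [101.6 103.  104.7]
side now -x flange 0 
side now +x flange 23 [ 92.4 100.  108.3]
side start pad 59 [101.5 103.  104.3]
side start -x flange 0 
side start +x flange 21 [ 92.6  96.5 102.8]
```

View pics/final.png

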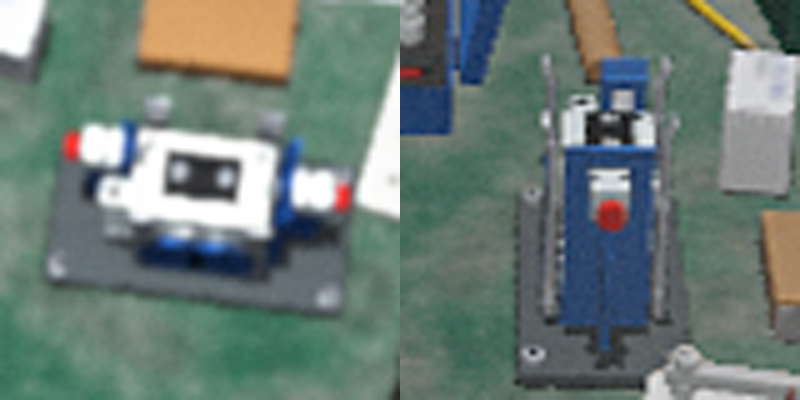

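The top shoe sits level at the latched height (pad 103, flanges 93, the same as at the start). Its lug is out through the gap at crop (110,190), and both red knobs are back out. Handing in.

```bash
python3 -c "
from cell import env
print(env.job_done())"
```

```text
the job is handed in; nothing more can be done
None
```

Both loose shoes are loaded on top of shoe A, pad up with the lug out through the gap. The top one sits at the latched height on camera with both knobs out, the arm is clear, and I handed the job in at about 21 s.

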